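# Screw the hanging eye home with a turning bar

## Task

The screw eye in the top of the oak rail is a fraction of a turn short of home: take the steel bar from its rest, slide it through the eye's loop and use it to turn the eye clockwise (seen from above) until its collar beds snugly on the washer and it will go no further, without heaving on it and without turning it with the gripper itself. Then draw the bar out of the loop and lay it back in the two notches of its rest, let go, and leave the other things on the bench where they are.

Things in the scene. Friction and masses are not known exactly. Their poses are not given: they have to be found in the camera images.
- rod_center (a point): Middle of the turning bar (its axis, half-way along): a plain round loose steel bar, 12 mm in diameter, 220 mm long, about 0.13 kg, both ends alike. Its x axis lies along the bar. It starts lying level in the notches of its rest, its middle within 10 mm of the middle of the rest.
- rest_mid (a point): Where the bar's middle lies when in its rest, 50 mm above the bench. x axis along the bar's bed, z up. The fixed rest: wooden foot 170 x 60 x 12 mm and two steel posts with V notches, each 12 mm long, 65 mm either side of this point; between them the bar is free, with 32 mm of air under it. The V's arms rise 7 mm above this point and reach 19 mm to either side.
- eye_loop (a point): Centre of the upright loop of the steel screw eye: a ring of round 8 mm wire, 26 mm clear inside, 42 mm over all. x axis: level, along the hole (square to the ring, both sides alike); z up: the axis about which it screws. The bar has play in the loop: it turns freely until about 0.94 rad (54 degrees) off the hole's axis, then bears on both sides of the ring and takes the eye along.
- eye: The whole screw eye; origin 38 mm under the loop's centre, under its collar (26 mm wide). Right-hand thread, 6 mm pitch: sinks 0.1 mm per 0.1 rad. Starts 0.8 to 1.4 rad short of home; where home is must be felt. Drag about 0.15 N m; from home on, as the collar beds, resistance climbs 0.3 N m per 0.1 rad: stop there, over about 0.9 N m harms the thread. Stays where left but for a slight spring back.
- beam: The oak rail, 90 x 320 x 60 mm, fixed on the bench, long side along its y axis; origin at the centre of its underside, z up. On its top, under the eye, a fixed washer 40 mm wide, 3 mm thick. The loop's centre is 101 mm above this origin when home. Straps near its ends rise to 66 mm; two small hooks on its front (-x) face reach 92 mm from its middle line, at most 50 mm high.
- hammer: Loose hammer, 280 mm long, lying on the bench; to be left alone. Origin under its middle.
- wrench: Loose open-ended wrench, 200 mm long, lying flat; to be left alone.
- horseshoe: Loose horseshoe, about 120 mm across and 10 mm thick, lying flat; to be left alone.
- spare_eye: Loose spare screw eye lying flat on the bench, loop 42 mm across; to be left alone.
- tin: Closed tin, 72 mm across and 100 mm high, standing; to be left alone.
- drift: Loose steel drift (square punch with a pointed end), 18 mm thick and 150 mm long, lying; to be left alone.
Mind the look-alikes: they are no part of the job. There is more than one size of the part that bears rest_mid; the job needs the smaller. Of the things shaped like the part that bears rod_center, the bare steel one is meant.

How it is judged:
By the outcome, as a careful person would: the job done as asked, in the order asked, and still so for the second after the job is handed in, with the robot touching nothing.
It also fails if it takes over 72 s, if anything falls off the work surface, if the arm or the gripper's body presses on something with over 40 N, if the wrist force passes 120 N, or if a joint passes its speed limit or range.

## Robot

A 6-joint arm with a two-finger parallel gripper is mounted at the origin on the work surface. World frame = base frame: x ahead of the robot, y to its left, z up, the work surface at z = 0. Lengths are in m, angles in rad, forces in N, time in s.
With the tool pointing down it reaches from about 0.375 to 0.9 m from the base axis. Payload 3.1 kg.
Tool frame: the origin (TCP) lies midway between the tips of the shut fingers; the grasp point (between the pads) lies 19 mm behind it (manip.hold_point_z is the distance from the TCP to the grasp point, in m); z points along the fingers, y is the direction in which the jaws open and shut (so a half turn about z gives the same grasp; the last joint's range is limited). The gripper opens to 85 mm and grips with 20 to 120 N. Pads are 22 mm wide; open, the fingers measure 114 mm over their backs; the gripper's body (76 mm by 85 mm) begins 54 mm behind the grasp point. The pads swing forward as they close: fully open they stand 13 mm farther back than shut.
Start: joints at [1.113, 0.527, 1.433, -0, 1.181, -0.178], TCP at [0.172, 0.601, 0.231] pointing down, gripper open.
Joint ranges: [-3.08, 3.08], [-0.75, 2.2], [0.22, 2.44], [-1.43, 4.57], [0, 2.65], [-2.85, 2.85]. Speed limits (rad/s): [2.79, 2.79, 3.14, 3.14, 3.14, 3.14].

## Interface

Orientations are given as a unit quaternion [x, y, z, w].
In Python, from station import manip gives the robot as it stands.
- The arm moves only by the tool drive_tool, never from a script. Its argument "motion" is one flat list of numbers, 7 for each row, row after row: the shift along the tool's x, y, z in mm, then the turn, a rotation vector about the tool's x, y, z in degrees, then the finger opening in mm, from 0 to 85.4. A call has 1 to 8 rows; each row is the pose to reach, as a shift and turn from the pose measured when the call began, along the tool's axes at that moment; what a row does not reach only later rows make up. A row lasts 1/8 s, in which the tool goes at most 62.5 mm and 10.7 degrees, less where a joint would pass 70% of its speed; a pose out of reach is approached as far as the arm can. A call with a gripper value outside its range is refused whole. The fingers move at their own pace and stop on an object; "force" is the grip in N (left out, the last holds). Time passes only in rows, so rows that repeat a pose let the fingers close. It gives the time, the measured TCP pose, the force and the opening at its end, in the units of the state.
- manip.sense(): the state, without advancing time (a new reading comes with each control period).
- manip.snapshot(name): name is "side" or "top"; returns a dict with "color" (384x512x3 uint8, red, green, blue), "fx", "fy", "cx", "cy" (pixels), "k1" (the pictures are not rectified: a ray, as slopes to the right and down, at radius r is drawn at 1 + k1 r^2 times it, then the intrinsics apply), "view" (4x4, takes a point from world to camera coordinates). Camera axes: x right, y up, looking along -z (the intrinsics and any distortion apply to the point x, -y, -z); pixel columns grow to the right and rows downward; lengths in m; the calibration is good to about 2 mm. A picture is of the moment at which its call begins. There is no depth.
- manip.sign_off(): hands the job in, once; it reports no verdict.
The state is a dict: "t": time; "q": joint angles; "qd": joint speeds; "tau": joint torques, N m; "tcp_pos": TCP position; "tool_rot": TCP orientation; "force": force on the tool from outside, world axes, zero at the start; "ft_torque": the same for the moment, N m; "finger_gap": opening from 0.0 (shut) to 1.0 (fully open).
Only numpy, scipy, OpenCV 4.12 (cv2) and the standard library are available. Lean on these libraries where they do the work, as an engineer would, in place of code of your own. Each camera call takes 0.05 s, during which the arm holds its last target.

## Working session

There is one attempt and no reset: what is moved stays moved. The work goes in short steps, Python scripts to look and compute and a tool call to move; the robot and the scene stay as the last step left them, time stands still between calls to the robot, and variables do not carry over. Pictures are saved under pics/ and viewed, and the job is handed in when it is done.

Besides the shell and the picture viewer there is one more tool, called after "Emit:" as name(argument=value, ...), one argument or row to a line, values as JSON. drive_tool: Moves the arm, as the interface text tells. Its arguments: {"type":"object","properties":{"motion":{"type":"array","items":{"type":"number"}},"force":{"type":"number"}},"required":["motion"]}

```bash
ls; mkdir -p pics; python3 - <<'E'
from station import manip
import cv2,json
s=manip.sense(); print(s)
for n in("side","top"):
    p=manip.snapshot(n); c=p.pop("color"); cv2.imwrite(f"pics/{n}0.png",c[:,:,::-1]); print(n,p)
E
```

```text
pics
{'t': 0.0, 'q': array([ 1.11350618e+00,  5.28472940e-01,  1.43390866e+00,  6.52346921e-07,
        1.18136926e+00, -1.78520101e-01]), 'qd': array([-0.00034068,  0.0013557 , -0.00044111, -0.00078081,  0.00042051,
       -0.0019069 ]), 'tau': array([ 8.92824773e-04, -4.42341113e+01, -1.78028011e+01, -1.58226239e-04,
        8.11021077e-03,  2.58971852e-06]), 'tcp_pos': array([0.17164799, 0.60022817, 0.23032742]), 'tool_rot': array([ 1.38934169e-01,  9.90301031e-01, -1.02493529e-03, -3.37588967e-04]), 'force': array([ 0.08552475,  0.31659003, -0.1976198 ]), 'ft_torque': array([ 0.02053229, -0.01282526,  0.01074906]), 'finger_gap': 1.00119583157053}
side {'fx': 360.60701435629727, 'fy': 360.60701435629727, 'cx': 249.61943976709406, 'cy': 189.61615456370433, 'k1': -0.03967113274320741, 'view': array([[-0.97160943, -0.23653239, -0.00524743,  0.58710195],
       [ 0.12271788, -0.52280552,  0.84357258, -0.08902775],
       [-0.20227563,  0.81897913,  0.53698953, -1.47299853],
       [ 0.        ,  0.        ,  0.        ,  1.        ]])}
top {'fx': 387.9332346060219, 'fy': 387.9332346060219, 'cx': 251.62357469809265, 'cy': 192.41416237081972, 'k1': -0.0279709393403378, 'view': array([[ 2.10060527e-02, -9.99771875e-01,  3.86570625e-03,
         1.09968853e-01],
       [ 9.89585064e-01,  2.13424603e-02,  1.42358356e-01,
        -5.85843516e-01],
       [-1.42408384e-01,  8.35058053e-04,  9.89807635e-01,
        -1.16875886e+00],
       [ 0.00000000e+00,  0.00000000e+00,  0.00000000e+00,
         1.00000000e+00]])}
```

View pics/side0.png

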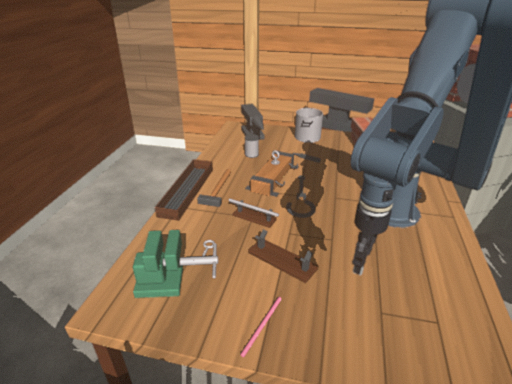

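View pics/top0.png

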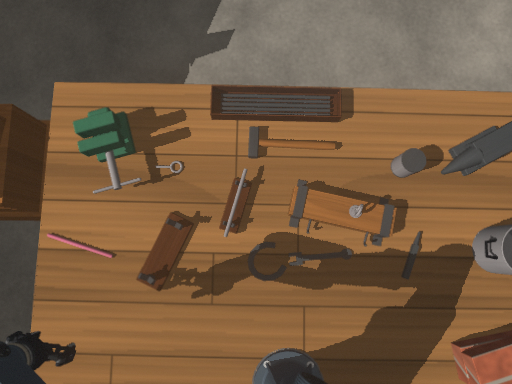

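The side view shows the steel bar at (253,208) on a small rest, the larger empty rest at (283,258), the pink look-alike bar at (262,325) and the rail with its eye at (275,165). In the top view the bar is at (236,203) in the small rest, the big empty rest is at (166,250), the pink bar at (80,245), the mounted eye at (355,212) and the spare eye at (176,168). The bare steel bar in the shorter rest fits the description. I'll confirm it in crops.

```bash
cat > h.py <<'E'
import numpy as np,cv2
from station import manip
def cast(p,u,v,z):
    K=np.array([[p['fx'],0,p['cx']],[0,p['fy'],p['cy']],[0,0,1.]])
    x=cv2.undistortPoints(np.array([[[u,v]]],float),K,np.array([p['k1'],0,0,0]))[0,0]
    d=np.array([x[0],-x[1],-1.]); R=p['view'][:3,:3]; t=p['view'][:3,3]
    o=-R.T@t; w=R.T@d
    if z is None: return o,w/np.linalg.norm(w)
    return o+w*(z-o[2])/w[2]
def proj(p,X):
    c=p['view'][:3,:3]@np.array(X,float)+p['view'][:3,3]
    a=c[0]/-c[2]; b=-c[1]/-c[2]; r2=a*a+b*b; f=1+p['k1']*r2
    return np.array([p['fx']*a*f+p['cx'],p['fy']*b*f+p['cy']])
def crop(p,x0,y0,x1,y1,k,name):
    c=p['color'][y0:y1,x0:x1,::-1]; cv2.imwrite(name,cv2.resize(c,None,fx=k,fy=k,interpolation=cv2.INTER_CUBIC))
E
python3 - <<'E'
from h import *
t=manip.snapshot("top"); s=manip.snapshot("side")
crop(t,200,150,300,250,6,"pics/t_bar.png")
crop(t,280,170,410,255,6,"pics/t_eye.png")
crop(s,215,140,335,230,6,"pics/s_bar.png")
E
```

```text
(no output)
```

View pics/t_bar.png

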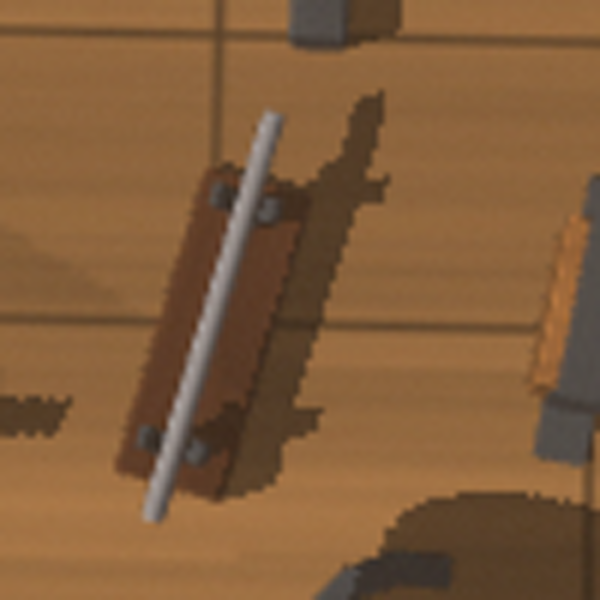

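View pics/t_eye.png

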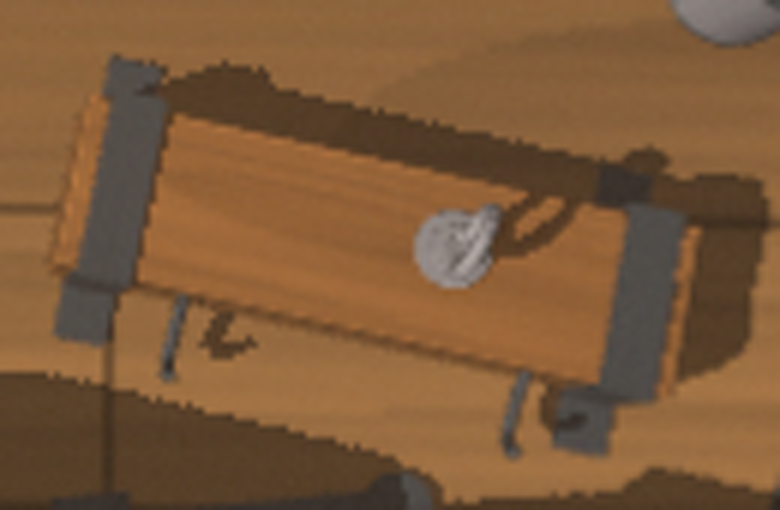

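View pics/s_bar.png

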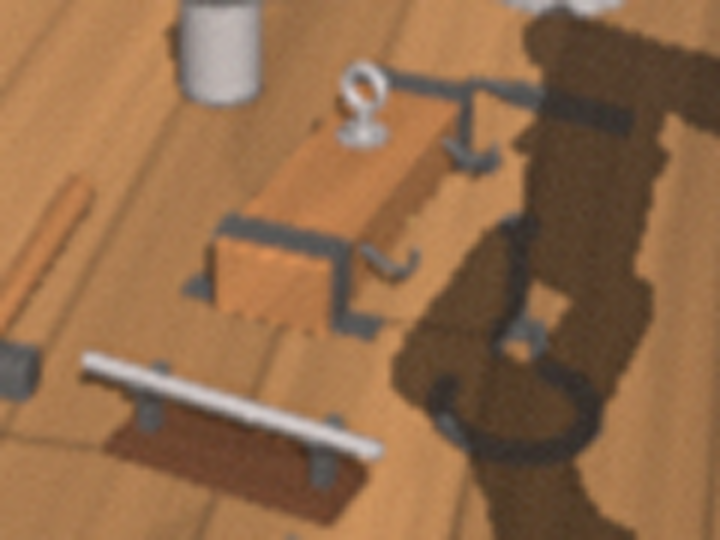

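The crops confirm it: a bare steel bar runs from (245.5,169) to (225.5,236) in the top view, in the short rest. The eye's ring is at about (359.5,210.5) in the top view and (275.5,154.7) in the side view. Next I'll measure these with masks.

```bash
python3 - <<'E'
from h import *
t=manip.snapshot("top"); s=manip.snapshot("side")
for nm,p,(x0,y0,x1,y1) in(("top",t,(220,160,255,245)),("side",s,(220,190,290,225))):
    c=p['color'][y0:y1,x0:x1].astype(int); hsv=cv2.cvtColor(p['color'][y0:y1,x0:x1],cv2.COLOR_RGB2HSV)
    m=((hsv[...,1]<55)&(hsv[...,2]>115)).astype(np.uint8)
    n,l,st,ce=cv2.connectedComponentsWithStats(m); i=1+np.argmax(st[1:,4])
    ys,xs=np.nonzero(l==i); r=cv2.minAreaRect(np.c_[xs+x0,ys+y0].astype(np.float32)); print(nm,r,len(xs))
    b=cv2.boxPoints(r); d=np.linalg.norm(b[0]-b[1]),np.linalg.norm(b[1]-b[2])
    e=((b[0]+b[1])/2,(b[2]+b[3])/2) if d[0]<d[1] else ((b[1]+b[2])/2,(b[3]+b[0])/2)
    P=[cast(p,*q,0.05) for q in e]; print(e,P,"mid",(P[0]+P[1])/2,"len",np.linalg.norm(P[0]-P[1]),"yaw",np.degrees(np.arctan2(*(P[0]-P[1])[1::-1])))
# ring
for nm,p,(x0,y0,x1,y1) in(("top",t,(345,198,368,222)),("side",s,(262,145,290,170))):
    hsv=cv2.cvtColor(p['color'][y0:y1,x0:x1],cv2.COLOR_RGB2HSV)
    m=((hsv[...,1]<60)&(hsv[...,2]>90)).astype(np.uint8)
    print(nm); print("\n".join("%d "%(y0+k)+"".join(".#"[v] for v in row) for k,row in enumerate(m)))
# other steel-like mid / beam corners
cr=[(280+a/6,170+b/6) for a,b in((175,113),(700,225),(665,395),(60,265))]
for q in cr: print(q,cast(t,*q,0.06))
E
```

```text
top ((234.4036865234375, 202.32110595703125), (2.6819136142730713, 69.92131805419922), 16.699243545532227) 181
(array([244.44955, 168.83487], dtype=float32), array([224.35782, 235.80734], dtype=float32)) [array([0.65614625, 0.14640539, 0.05      ]), array([0.44669083, 0.20275873, 0.05      ])] mid [0.55141854 0.17458206 0.05      ] len 0.21690383368727528 yaw -15.058666634013845
side ((253.44664001464844, 207.1708221435547), (51.54191970825195, 3.877574920654297), 17.354022979736328) 170
(array([228.84877, 199.484  ], dtype=float32), array([278.0445 , 214.85765], dtype=float32)) [array([0.65640979, 0.14107623, 0.05      ]), array([0.44417137, 0.1986039 , 0.05      ])] mid [0.55029058 0.16984006 0.05      ] len 0.2198967461499385 yaw -15.165745553170968
top
198 .......................
199 .......................
200 .......................
201 .......................
202 .......................
203 .......................
204 ................##.....
205 ........####...###.....
206 .......###########.....
207 ......############.....
208 .....#############.....
209 ....#############....
[... 752 characters left out ...]
....#####...........
158 ............###.............
159 ............###.............
160 ...........#####............
161 ..........#######...........
162 .........########...........
163 ..........#######..........#
164 ............................
165 ............................
166 ............................
167 ............................
168 ............................
169 ............................
(309.1666666666667, 188.83333333333334) [ 0.59570089 -0.05455383  0.06      ]
(396.6666666666667, 207.5) [ 0.54353282 -0.32405118  0.06      ]
(390.8333333333333, 235.83333333333331) [ 0.45653738 -0.30348323  0.06      ]
(290.0, 214.16666666666666) [0.51624191 0.00398632 0.06      ]
```

```bash
python3 - <<'E'
from h import *
t=manip.snapshot("top"); s=manip.snapshot("side")
print("side ring",cast(s,275.1,154.2,.102)); print("top ring",cast(t,359.2,210.2,.102)); print("washer top",cast(t,355.1,211,.063))
print("washer side",cast(s,215+362/6-.5,140+132/6-.5,.063))
print("tin",cast(t,408,160,.1))
crop(t,340,195,375,225,20,"pics/t_ring.png"); crop(s,260,143,292,172,20,"pics/s_ring.png")
crop(t,215,160,255,245,8,"pics/t_bar2.png")
for p,nm in((t,"t"),(s,"s")):
  for yaw in (45,60,75):
    a=np.radians(yaw+90)
    E=np.array([[0.52,-.19,.102]])
    print(nm,yaw)
E
```

```text
side ring [ 0.52926023 -0.19877418  0.102     ]
top ring [ 0.5284861  -0.19630874  0.102     ]
washer top [ 0.52979981 -0.19464176  0.063     ]
washer side [ 0.52938807 -0.19944394  0.063     ]
tin [ 0.68418671 -0.34823719  0.1       ]
t 45
t 60
t 75
s 45
s 60
s 75
```

View pics/t_ring.png

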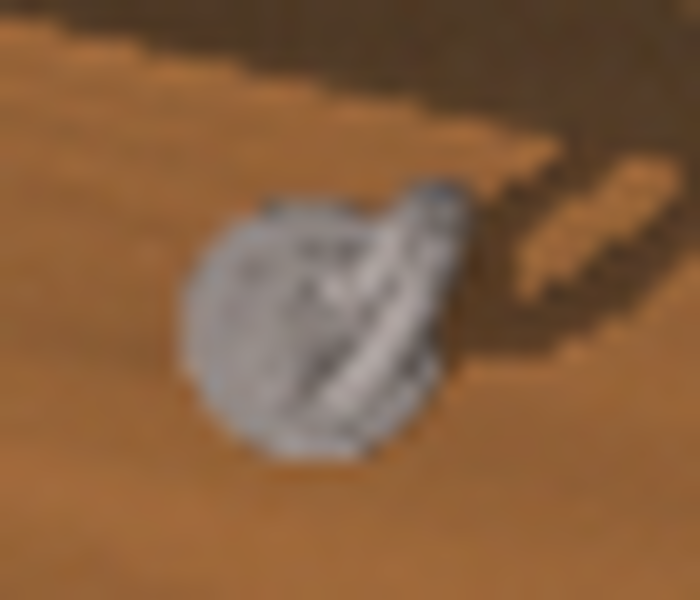

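View pics/s_ring.png

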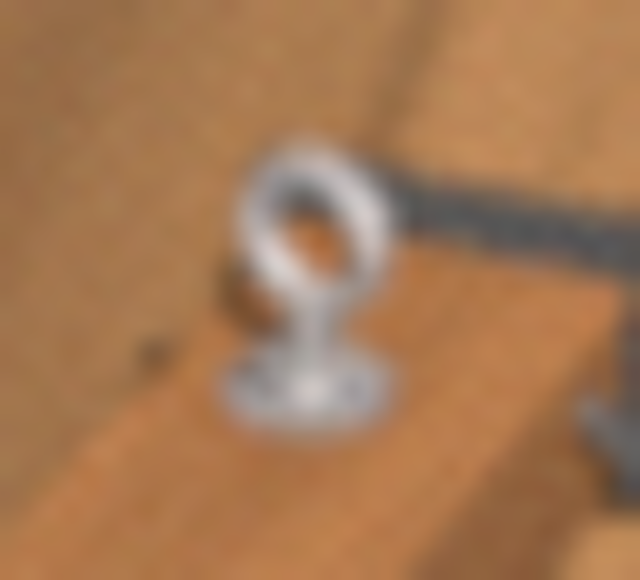

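View pics/t_bar2.png

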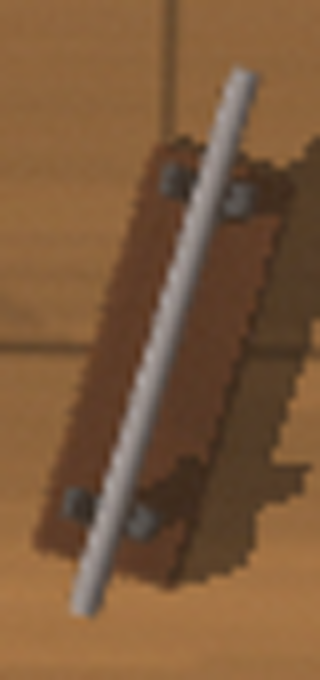

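Measured so far:
- Eye loop at about (0.529, -0.197, 0.102), hole axis yaw about 57°.
- Bar middle at about (0.551, 0.1715, 0.05), yaw about -15°.

I'll grip the bar 35 mm on the robot side of its middle and insert its far end from the robot side, clear of the tin.

```bash
cat >> h.py <<'E'
from scipy.spatial.transform import Rotation as Ro
def goal(pos,yaw):
    s=manip.sense(); R0=Ro.from_quat(s['tool_rot'])
    c,n=np.cos(np.radians(yaw)),np.sin(np.radians(yaw))
    R1=Ro.from_matrix(np.array([[c,n,0],[n,-c,0],[0,0,-1.]]))
    d=R0.inv().apply(np.array(pos)-s['tcp_pos'])*1000; r=np.degrees((R0.inv()*R1).as_rotvec())
    print("goal",np.round(d,1),np.round(r,1))
def st():
    s=manip.sense(); R=Ro.from_quat(s['tool_rot']).as_matrix()
    print("t%.2f"%s['t'],"tcp",np.round(s['tcp_pos']*1000,1),"xyaw %.1f"%np.degrees(np.arctan2(R[1,0],R[0,0])),"z",np.round(R[:,2],3),"F",np.round(s['force'],1),"M",np.round(s['ft_torque'],2),"gap %.3f"%s['finger_gap'],"q6 %.2f"%s['q'][5])
    return s
E
python3 - <<'E'
from h import *
st(); goal([.517,.181,.11],165); goal([.517,.181,.031],165)
E
```

```text
t0.40 tcp [171.9 600.8 231.2] xyaw 164.0 z [-0. -0. -1.] F [ 0.3 -0.2  0.8] M [ 0.   -0.01 -0.04] gap 1.000 q6 -0.18
goal [-447.3 -308.6  121.2] [-0. -0. -1.]
goal [-447.3 -308.6  200.2] [-0. -0. -1.]
```

Emit:
drive_tool(
  motion=[-447,-308,80,0,0,-1,60,-447,-308,80,0,0,-1,60,-447,-308,80,0,0,-1,60,-447,-308,80,0,0,-1,60,-447,-308,80,0,0,-1,60,-447,-308,80,0,0,-1,60,-447,-308,80,0,0,-1,60,-447,-308,80,0,0,-1,60],
  force=60,
)

```text
t: 1.4
tcp_pos: [0.4877, 0.2173, 0.1584]
tool_rot: [0.13, 0.991, 0.0, 0.0]
force: [-0.4, 0.6, 0.6]
finger_gap: 0.707
```

```bash
python3 - <<'E'
from h import *
st(); goal([.517,.181,.11],165); goal([.517,.181,.031],165)
E
```

```text
t1.40 tcp [487.7 217.3 158.4] xyaw 165.0 z [ 0.001  0.    -1.   ] F [-0.4  0.6  0.6] M [ 0.05 -0.01 -0.01] gap 0.707 q6 -1.10
goal [-37.6 -27.5  48.4] [0. 0. 0.]
goal [-37.6 -27.5 127.4] [0. 0. 0.]
```

Emit:
drive_tool(
  motion=[-38,-27,48,0,0,0,60,-38,-27,48,0,0,0,60,-38,-27,48,0,0,0,60],
)

```text
t: 1.78
tcp_pos: [0.517, 0.1814, 0.1101]
tool_rot: [0.131, 0.991, 0.0, -0.0]
force: [-0.5, 1.0, 1.0]
finger_gap: 0.701
```

```bash
python3 - <<'E'
from h import *
st(); goal([.517,.181,.031],165)
t=manip.snapshot("top"); s=manip.snapshot("side")
crop(t,205,150,275,250,6,"pics/t1.png"); crop(s,200,130,330,230,6,"pics/s1.png")
E
```

```text
t1.77 tcp [517.  181.4 110.1] xyaw 165.0 z [-0.001  0.    -1.   ] F [-0.5  1.   1. ] M [-0.05 -0.03  0.03] gap 0.701 q6 -1.18
goal [-0.1 -0.4 79.1] [ 0. -0. -0.]
```

View pics/t1.png

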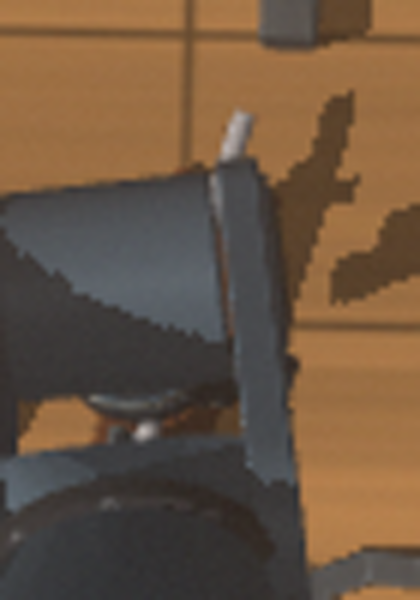

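View pics/s1.png

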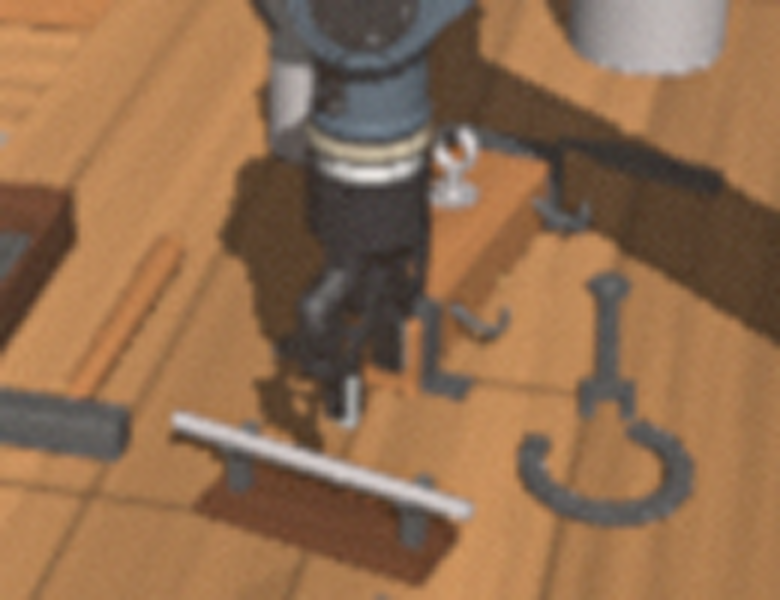

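The side crop shows the open fingers over the bar between the posts, with the near fingertip at (345,400), just ahead of the near post. I'll go down.

Emit:
drive_tool(
  motion=[0,0,45,0,0,0,60,0,0,79,0,0,0,60,0,0,79,0,0,0,60,0,0,79,0,0,0,60],
)

```text
t: 2.38
tcp_pos: [0.5178, 0.1836, 0.0338]
tool_rot: [0.129, 0.992, 0.001, 0.002]
force: [0.4, -0.1, 0.4]
finger_gap: 0.705
```

```bash
python3 - <<'E'
from h import *
st(); goal([.517,.181,.031],165)
s=manip.snapshot("side")
crop(s,210,150,310,230,8,"pics/s2.png")
E
```

```text
t2.38 tcp [517.8 183.6  33.8] xyaw 165.2 z [ 0.004  0.001 -1.   ] F [ 0.4 -0.1  0.4] M [-0.   -0.01  0.  ] gap 0.705 q6 -1.18
goal [ 0.1 -2.7  2.8] [0.1 0.2 0.2]
```

View pics/s2.png

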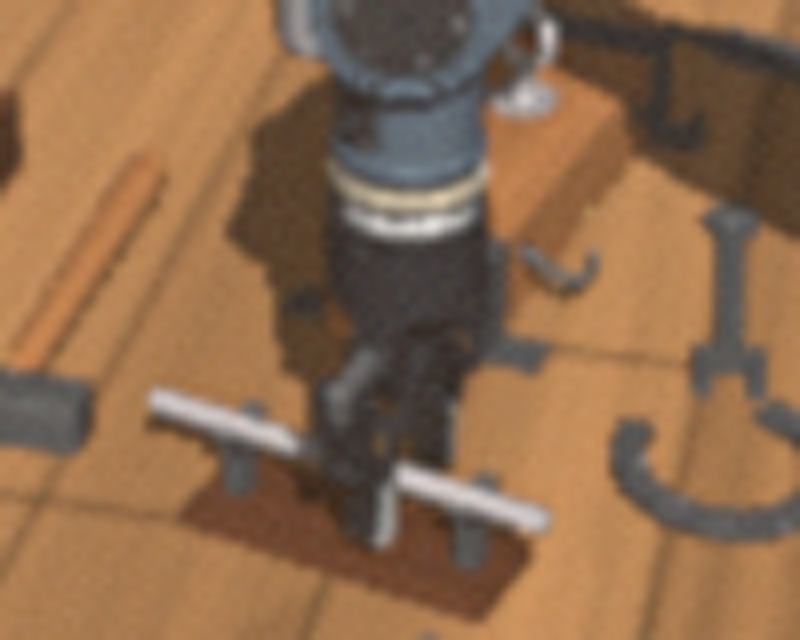

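The side crop shows the fingers straddling the bar, with the near pad in front of it at (385,510) and the posts clear at (238,470) and (470,540). I'll correct by a few mm and close gently.

Emit:
drive_tool(
  motion=[0,-3,3,0,0,0,40,0,-3,3,0,0,0,22,0,-3,3,0,0,0,16,0,-3,3,0,0,0,12],
  force=20,
)

```text
t: 2.92
tcp_pos: [0.5175, 0.1801, 0.0313]
tool_rot: [0.129, 0.992, 0.001, 0.002]
force: [0.3, -2.6, 1.7]
finger_gap: 0.141
```

```bash
python3 - <<'E'
from h import *
st(); goal([.517,.181,.031],165)
E
```

```text
t2.92 tcp [517.5 180.1  31.3] xyaw 165.2 z [ 0.005  0.    -1.   ] F [ 0.3 -2.6  1.7] M [-0.36  0.04 -0.01] gap 0.141 q6 -1.18
goal [0.7 0.8 0.3] [0.1 0.3 0.2]
```

Emit:
drive_tool(
  motion=[0,-1,0,0,0,0,8,0,-1,0,0,0,0,8],
  force=30,
)

```text
t: 3.18
tcp_pos: [0.5175, 0.1798, 0.0314]
tool_rot: [0.129, 0.992, 0.001, 0.003]
force: [-0.4, 4.3, 1.3]
finger_gap: 0.122
```

```bash
python3 - <<'E'
from h import *
st()
E
```

```text
t3.17 tcp [517.5 179.8  31.4] xyaw 165.1 z [ 0.006  0.002 -1.   ] F [-0.4  4.3  1.3] M [ 0.67  0.05 -0.08] gap 0.122 q6 -1.18
```

Emit:
drive_tool(
  motion=[0,0.6,0,0,0,0,5,0,0.6,0,0,0,0,5,0,0.6,0,0,0,0,5],
  force=100,
)

```text
t: 3.55
tcp_pos: [0.5175, 0.18, 0.0316]
tool_rot: [0.129, 0.992, 0.001, 0.003]
force: [-0.4, -2.1, 3.5]
finger_gap: 0.105
```

```bash
python3 - <<'E'
from h import *
s=st(); print(s['tcp_pos'],s['tool_rot'])
E
```

```text
t3.55 tcp [517.5 180.   31.6] xyaw 165.1 z [ 0.006  0.001 -1.   ] F [-0.4 -2.1  3.5] M [-0.33  0.15 -0.06] gap 0.105 q6 -1.18
[0.51750406 0.1800026  0.03155579] [1.29311583e-01 9.91600022e-01 8.97952455e-04 2.66531258e-03]
```

Emit:
drive_tool(
  motion=[0,0,-30,0,0,0,5,0,0,-80,0,0,0,5,0,0,-130,0,0,0,5,0,0,-130,0,0,0,5],
)

```text
t: 4.05
tcp_pos: [0.5194, 0.1804, 0.1649]
tool_rot: [0.129, 0.992, 0.002, 0.007]
force: [0.2, 0.2, -2.1]
finger_gap: 0.104
```

```bash
python3 - <<'E'
from h import *
st(); goal([.372,-.274,.16],206)
s=manip.snapshot("side")
crop(s,190,100,330,230,5,"pics/s3.png")
E
```

```text
t4.05 tcp [519.4 180.4 164.9] xyaw 165.2 z [ 0.014  0.002 -1.   ] F [ 0.2  0.2 -2.1] M [0.04 0.01 0.  ] gap 0.104 q6 -1.18
goal [  26.2 -477.     1.8] [  0.1   0.8 -40.8]
```

View pics/s3.png

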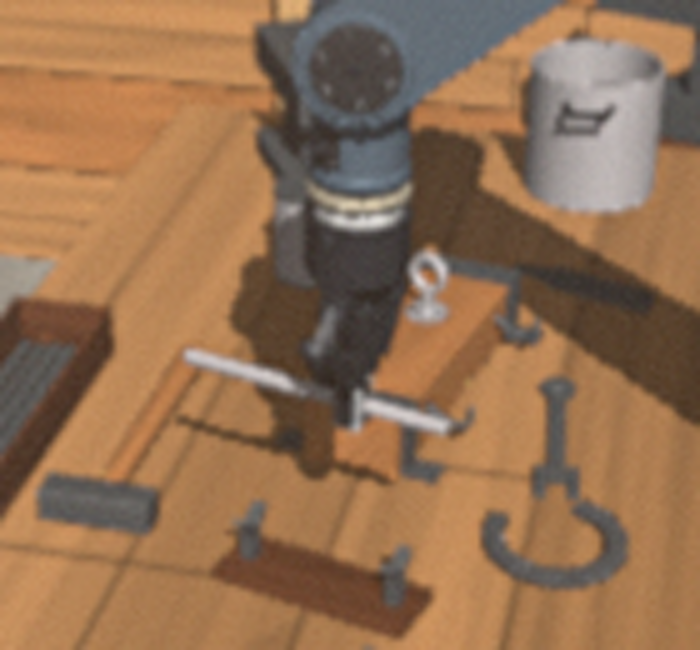

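The bar is held level in the gripper, from (185,355) to (450,425), and the empty rest is at (320,560). I'll carry it to the standoff in front of the eye.

Emit:
drive_tool(
  motion=[3,-60,0,0,0,-5,5,7,-120,0,0,0,-11,5,10,-180,0,0,0,-17,5,14,-240,0,0,0,-23,5,17,-300,0,0,0,-29,5,20,-360,0,0,0,-35,5,24,-420,0,0,0,-41,5,26,-477,0,0,0,-41,5],
)

```text
t: 5.1
tcp_pos: [0.375, -0.2689, 0.1584]
tool_rot: [-0.218, 0.976, -0.003, -0.006]
force: [-0.3, 0.4, -1.2]
finger_gap: 0.103
```

```bash
python3 - <<'E'
from h import *
st(); goal([.372,-.274,.0836],206)
E
```

```text
t5.10 tcp [ 375.  -268.9  158.4] xyaw -154.8 z [-0.01  -0.009 -1.   ] F [-0.3  0.4 -1.2] M [0.08 0.08 0.1 ] gap 0.103 q6 -2.86
goal [ 4.  -3.  74.9] [-0.2 -0.7 -0.8]
```

q6 is right at its range end (-2.86), so I'll back off at once. I'll insert with the bar at yaw 20° instead, 37° off the hole axis and still inside the play.

```bash
python3 - <<'E'
from h import *
e=np.array([.529,-.197]); 
for r in(.175,.09):
  g=e-r*np.array([np.cos(np.radians(20)),np.sin(np.radians(20))]); print(g); goal([*g,.0836],200)
E
```

```text
[ 0.36455379 -0.25685353]
goal [ 3.4 15.6 74.8] [-0.2 -0.7  5.2]
[ 0.44442766 -0.22778181]
goal [-81.2   7.9  73.8] [-0.2 -0.7  5.2]
```

Emit:
drive_tool(
  motion=[3,16,0,0,0,5,5,3,16,30,0,-0.7,5,5,3,16,60,0,-0.7,5,5,3,16,60,0,-0.7,5,5],
)

```text
t: 5.6
tcp_pos: [0.3628, -0.254, 0.0955]
tool_rot: [-0.175, 0.984, 0.002, -0.002]
force: [1.7, -0.5, -0.7]
finger_gap: 0.104
```

```bash
python3 - <<'E'
from h import *
st(); goal([.3645,-.257,.0836],200); print(manip.sense()['q'])
t=manip.snapshot("top");s=manip.snapshot("side")
crop(s,230,100,350,200,6,"pics/s4.png"); crop(t,300,160,430,260,6,"pics/t4.png")
E
```

```text
t5.60 tcp [ 362.8 -254.    95.5] xyaw -159.8 z [-0.004  0.003 -1.   ] F [ 1.7 -0.5 -0.7] M [ 0.06  0.01 -0.01] gap 0.104 q6 -2.78
goal [-0.6 -3.4 11.9] [ 0.2 -0.2  0.2]
[-8.63240907e-01  5.37724892e-01  1.99822609e+00 -2.25785582e-03
  6.10665417e-01 -2.78496784e+00]
```

View pics/s4.png

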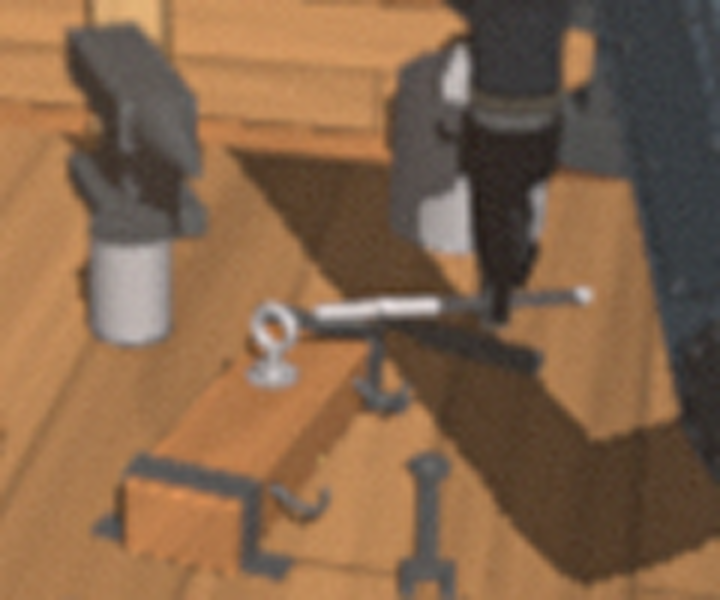

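View pics/t4.png

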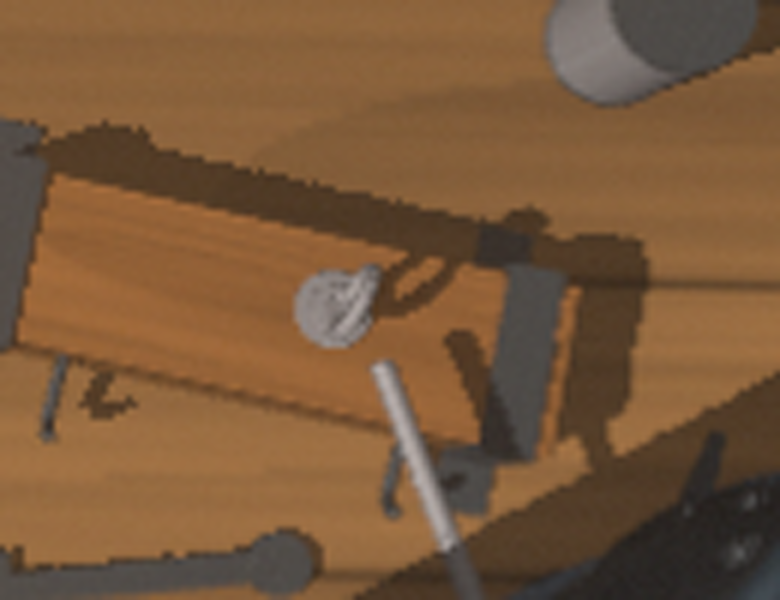

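```bash
python3 - <<'E'
from h import *
t=manip.snapshot("top");s=manip.snapshot("side")
P=lambda p,x0,y0,k,a,b,z: cast(p,x0+(a+.5)/k-.5,y0+(b+.5)/k-.5,z)
a=P(t,300,160,6,381,362,.114); b=P(t,300,160,6,452,548,.114)
print("tip top",a,"yaw",np.degrees(np.arctan2(*(a-b)[1::-1]))); print("tip side",P(s,230,100,6,308,315,.114),"tail side",P(s,230,100,6,587,294,.114))
o1,d1=cast(t,300+381.5/6-.5,160+362.5/6-.5,None);o2,d2=cast(s,230+308.5/6-.5,100+315.5/6-.5,None)
A=np.c_[d1,-d2];k=np.linalg.lstsq(A,o2-o1,rcond=None)[0];print(o1+d1*k[0],o2+d2*k[1])
o1,d1=cast(t,300+346/6-.5,160+303/6-.5,None);o2,d2=cast(s,230+274/6-.5,100+326.5/6-.5,None)
k=np.linalg.lstsq(np.c_[d1,-d2],o2-o1,rcond=None)[0];print("ring",o1+d1*k[0],o2+d2*k[1])
E
```

```text
tip top [ 0.49905481 -0.20380521  0.114     ] yaw 20.20995178566272
tip side [ 0.50289547 -0.20294853  0.114     ] tail side [ 0.29393366 -0.29016932  0.114     ]
[ 0.49908679 -0.20392404  0.11359116] [ 0.5029671  -0.20343855  0.11375357]
ring [ 0.52824791 -0.18840381  0.10881611] [ 0.52731203 -0.18852473  0.10875243]
```

Tip by both views is about (0.499,-0.204,0.114), which matches the kinematics to about 1 mm. In the top crop the ring is at (356,300) and the tip at (381,362). I'll lower, then slide in.

Emit:
drive_tool(
  motion=[-1,-3,12,0,0,0,5,-1,-3,12,0,0,0,5,-1,-3,12,0,0,0,5],
)

```text
t: 6.18
tcp_pos: [0.3673, -0.2589, 0.0869]
tool_rot: [-0.176, 0.984, -0.002, 0.001]
force: [0.1, -0.1, -1.6]
finger_gap: 0.103
```

```bash
python3 - <<'E'
from h import *
st(); goal([.3645,-.257,.0836],200); goal([.4444,-.2278,.0836],200)
t=manip.snapshot("top");s=manip.snapshot("side")
crop(s,255,135,305,175,14,"pics/s5.png"); crop(t,335,185,385,235,12,"pics/t5.png")
E
```

```text
t6.17 tcp [ 367.3 -258.9   86.9] xyaw -159.8 z [ 0.002 -0.004 -1.   ] F [ 0.1 -0.1 -1.6] M [-0.04  0.06 -0.01] gap 0.103 q6 -2.79
goal [1.9 2.8 3.3] [-0.3  0.   0.2]
goal [-83.1   2.5   3.3] [-0.3  0.   0.2]
```

View pics/s5.png

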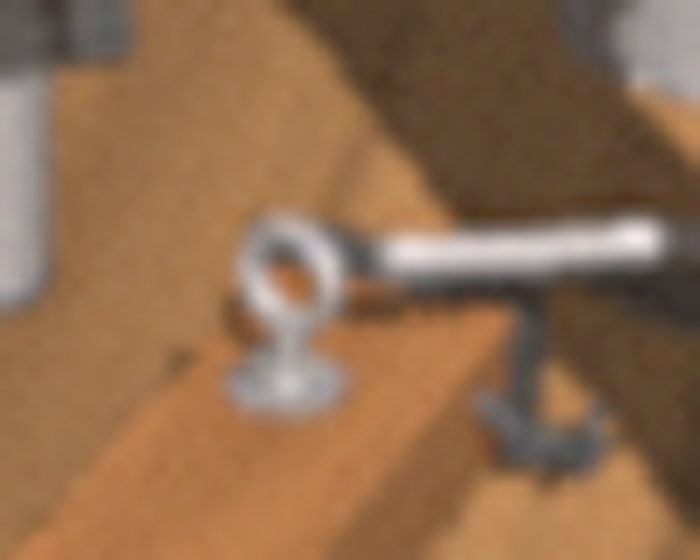

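View pics/t5.png

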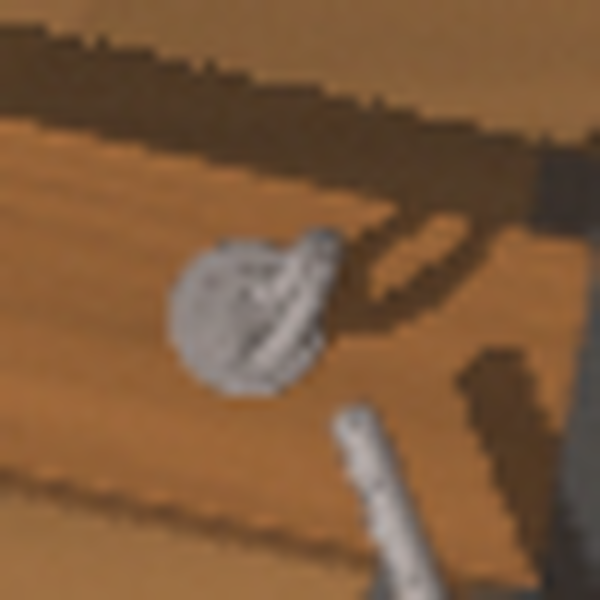

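The views show the tip just in front of the loop: top crop tip at (350,410), ring at (290,305); side crop tip at (385,252), ring at (290,272). After a 3 mm sideways and 3 mm down correction the line runs through the ring, so I'll slide in gently.

Emit:
drive_tool(
  motion=[2,3,3,0,0,0,5,0,3,3.5,0,0,0,5,-8,3,3.5,0,0,0,5,-16,3,3.5,0,0,0,5,-24,3,3.5,0,0,0,5,-32,3,3.5,0,0,0,5],
)

```text
t: 7.02
tcp_pos: [0.397, -0.2448, 0.0835]
tool_rot: [-0.176, 0.984, -0.003, 0.001]
force: [0.2, 0.6, -1.3]
finger_gap: 0.103
```

```bash
python3 - <<'E'
from h import *
st(); goal([.4444,-.2278,.0836],200)
t=manip.snapshot("top");s=manip.snapshot("side")
crop(s,255,135,305,175,14,"pics/s6.png"); crop(t,335,185,385,235,12,"pics/t6.png")
E
```

```text
t7.03 tcp [ 397.  -244.8   83.5] xyaw -159.7 z [ 0.002 -0.005 -1.   ] F [ 0.2  0.6 -1.3] M [-0.01 -0.04  0.  ] gap 0.103 q6 -2.71
goal [-50.4  -0.5  -0.1] [-0.3  0.   0.3]
```

View pics/s6.png

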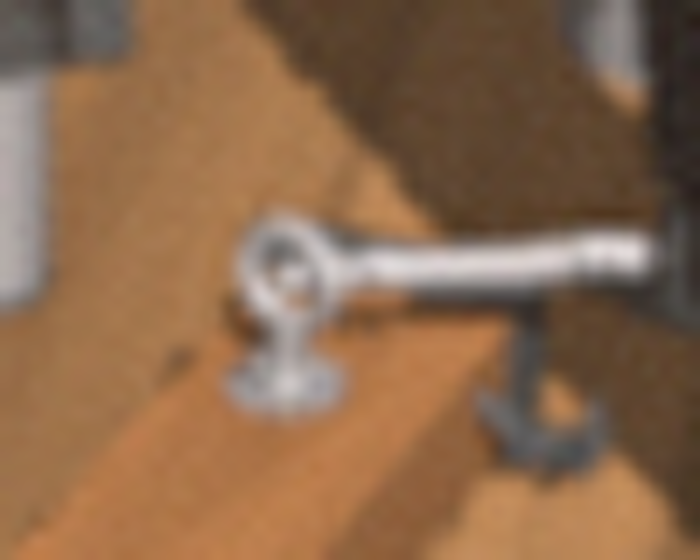

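View pics/t6.png

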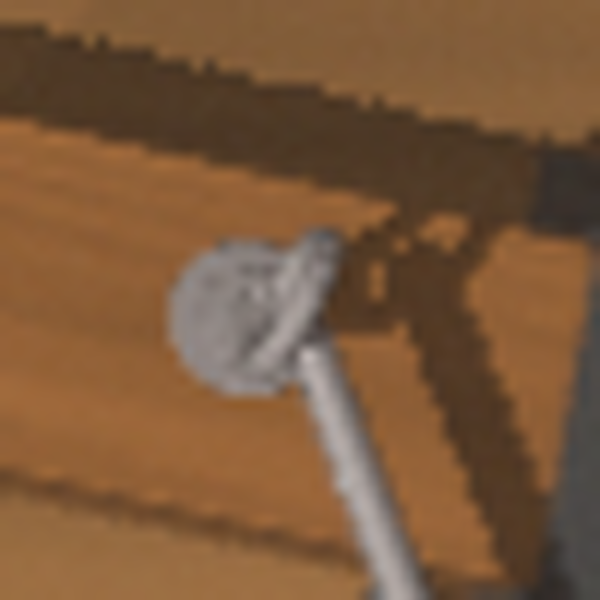

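The side crop shows the bar tip inside the hole at (290,275), and the shadow in the top crop shows the tip inside the loop's shadow. No contact force. I'll go on in.

Emit:
drive_tool(
  motion=[-8,0,0,0,0,0,5,-16,0,0,0,0,0,5,-24,0,0,0,0,0,5,-33,0,0,0,0,0,5,-42,0,0,0,0,0,5,-50,0,0,0,0,0,5,-50,0,0,0,0,0,5],
)

```text
t: 8.0
tcp_pos: [0.4449, -0.2274, 0.0836]
tool_rot: [-0.177, 0.984, -0.003, 0.001]
force: [0.5, -0.4, -1.4]
finger_gap: 0.103
```

```bash
python3 - <<'E'
from h import *
st(); goal([.4444,-.2278,.0836],200)
t=manip.snapshot("top");s=manip.snapshot("side")
crop(s,255,135,305,175,14,"pics/s7.png"); crop(t,335,185,385,235,12,"pics/t7.png")
E
```

```text
t8.00 tcp [ 444.9 -227.4   83.6] xyaw -159.6 z [ 0.003 -0.006 -1.   ] F [ 0.5 -0.4 -1.4] M [-0.01  0.11  0.09] gap 0.103 q6 -2.62
goal [ 0.6 -0.2 -0. ] [-0.4  0.1  0.4]
```

View pics/s7.png

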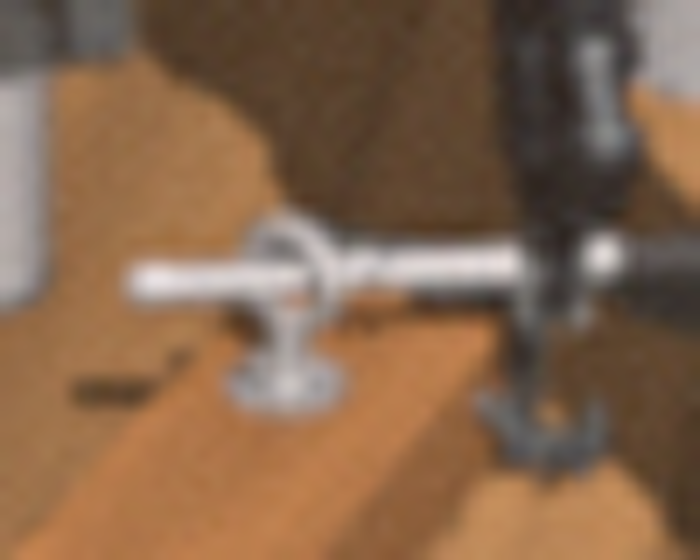

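View pics/t7.png

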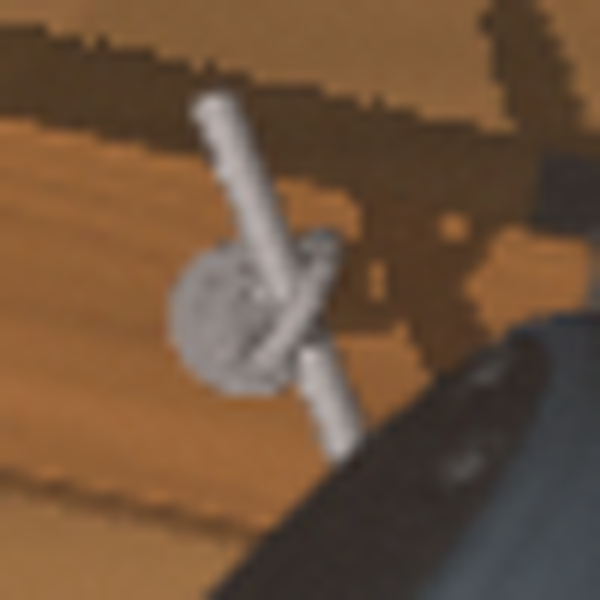

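The bar is through the loop, about 55 mm beyond it (top crop tip at (215,105), side crop tip at (140,280)), with no contact force. Now I'll swing it clockwise about the eye. First I'll take up the play while watching the torque about the eye's axis.

```bash
cat >> h.py <<'E'
EYE=np.array([.529,-.197])
def tq(n=3):
    v=[]
    for i in range(n):
        s=manip.sense(); d=s['tcp_pos'][:2]-EYE; F=s['force']; 
        v.append([s['ft_torque'][2]+d[0]*F[1]-d[1]*F[0],s['ft_torque'][2],F[0],F[1],F[2]])
        if i<n-1: manip.snapshot("side")
    b=np.degrees(np.arctan2(-d[1],-d[0]))
    R=Ro.from_quat(s['tool_rot']).as_matrix()
    print("TQ",np.round(np.mean(v,0),3),"each",np.round(np.array(v)[:,0],2),"r %.1f"%(1000*np.linalg.norm(d)),"geo yaw %.1f"%b,"bar yaw %.1f"%(np.degrees(np.arctan2(-R[1,0],-R[0,0]))),"z %.1f"%(1e3*s['tcp_pos'][2]),"t %.2f"%s['t'],"q6 %.2f"%s['q'][5],"gap %.3f"%s['finger_gap'])
def arc(n,step,r=90):
    b=None
    s=manip.sense(); R0=Ro.from_quat(s['tool_rot'])
    d=s['tcp_pos'][:2]-EYE; 
    R=R0.as_matrix(); yaw0=np.degrees(np.arctan2(-R[1,0],-R[0,0]))
    print("yaw0 %.1f"%yaw0)
    for k in range(1,n+1):
        y=np.radians(yaw0-k*step); p=np.array([*(EYE-r/1000*np.array([np.cos(y),np.sin(y)])),.0836])
        x=np.degrees(y)+180; goal(p,x)
E
python3 - <<'E'
from h import *
tq(3); arc(4,4)
E
```

```text
TQ [-0.062 -0.021  0.124  0.531 -0.922] each [-0.14 -0.   -0.04] r 90.5 geo yaw 19.7 bar yaw 20.3 z 83.5 t 8.20 q6 -2.62 gap 0.101
yaw0 20.3
goal [-0.7  5.3 -0.1] [-0.3  0.   4. ]
goal [-1.3 11.6 -0.1] [-0.3  0.1  8. ]
goal [-2.4 17.8 -0.2] [-0.3  0.1 12. ]
goal [-3.9 23.9 -0.2] [-0.3  0.1 16. ]
```

Emit:
drive_tool(
  motion=[-0.7,5.3,0,0,0,4,5,-1.3,11.6,0,0,0,8,5,-2.4,17.8,0,0,0,12,5,-2.4,17.8,0,0,0,12,5],
)

```text
t: 8.7
tcp_pos: [0.4393, -0.2094, 0.0834]
tool_rot: [-0.073, 0.997, -0.002, 0.001]
force: [-0.4, 1.7, -1.0]
finger_gap: 0.099
```

```bash
python3 - <<'E'
from h import *
tq(3); arc(5,3)
E
```

```text
TQ [ 1.000e-03  1.990e-01 -2.810e-01  2.165e+00 -1.204e+00] each [ 0.07 -0.04 -0.03] r 90.6 geo yaw 8.0 bar yaw 8.4 z 83.4 t 8.80 q6 -2.39 gap 0.104
yaw0 8.4
goal [-0.7  4.1 -0.3] [-0.2  0.   3. ]
goal [-1.   8.8 -0.3] [-0.2  0.1  6. ]
goal [-1.7 13.4 -0.3] [-0.2  0.1  9. ]
goal [-2.5 18.1 -0.3] [-0.2  0.1 12. ]
goal [-3.6 22.6 -0.3] [-0.2  0.1 15. ]
```

Emit:
drive_tool(
  motion=[-0.7,4.1,0,0,0,3,5,-1,8.8,0,0,0,6,5,-1.7,13.4,0,0,0,9,5,-2.5,18,0,0,0,12,5,-2.5,18,0,0,0,12,5],
)

```text
t: 9.43
tcp_pos: [0.4385, -0.1912, 0.0832]
tool_rot: [0.031, 1.0, -0.002, -0.0]
force: [-1.1, 0.6, -0.5]
finger_gap: 0.104
```

```bash
python3 - <<'E'
from h import *
tq(3); arc(8,2.5)
t=manip.snapshot("top"); crop(t,335,185,385,235,12,"pics/t8.png")
E
```

```text
TQ [ 0.113  0.218 -0.797  1.213 -0.797] each [0.2  0.12 0.02] r 90.7 geo yaw -3.7 bar yaw -3.5 z 83.1 t 9.53 q6 -2.15 gap 0.102
yaw0 -3.5
goal [-0.8  3.7 -0.5] [-0.2  0.   2.5]
goal [-1.   7.6 -0.5] [-0.2  0.   5. ]
goal [-1.5 11.5 -0.5] [-0.2  0.   7.5]
goal [-2.1 15.4 -0.5] [-0.2  0.  10. ]
goal [-2.8 19.3 -0.5] [-0.2  0.  12.5]
goal [-3.8 23.1 -0.5] [-0.2  0.  15. ]
goal [-4.9 26.8 -0.5] [-0.2  0.  17.5]
goal [-6.1 30.6 -0.6] [-0.2  0.  20. ]
```

View pics/t8.png

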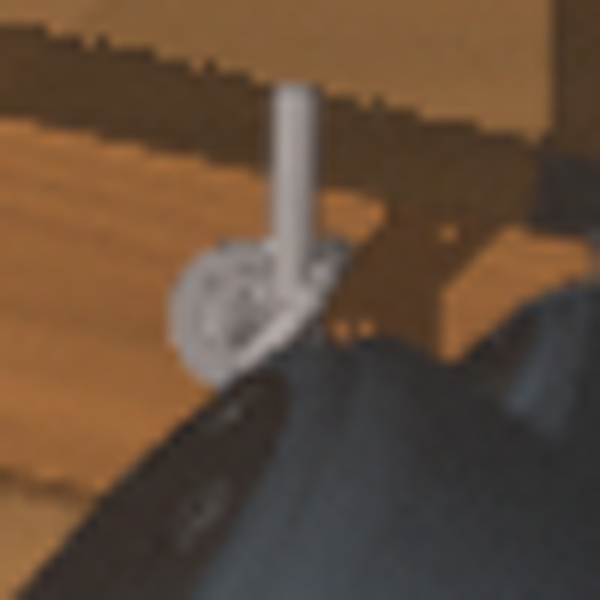

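Engaged: the ring has started to turn (top crop, ring now slanted (240,365)-(330,250)), and the torque is about 0.1. I'll continue in small arcs.

Emit:
drive_tool(
  motion=[-0.8,3.7,0,0,0,2.5,5,-1,7.6,0,0,0,5,5,-1.5,11.5,-0.3,0,0,7.5,5,-2.1,15.4,-0.5,0,0,10,5,-2.8,19.3,-0.5,0,0,12.5,5,-3.8,23.1,-0.5,0,0,15,5,-4.9,26.8,-0.5,0,0,17.5,5,-6.1,30.6,-0.5,0,0,20,5],
)

```text
t: 10.58
tcp_pos: [0.4456, -0.1607, 0.0833]
tool_rot: [0.204, 0.979, -0.001, -0.001]
force: [-3.3, 0.3, -2.1]
finger_gap: 0.106
```

```bash
python3 - <<'E'
from h import *
tq(3); arc(8,2)
E
```

```text
TQ [ 0.194  0.12  -3.595  0.679 -1.565] each [0.31 0.13 0.15] r 90.9 geo yaw -23.6 bar yaw -23.5 z 83.3 t 10.68 q6 -1.74 gap 0.103
yaw0 -23.5
goal [-0.9  3.  -0.3] [-0.2 -0.1  2. ]
goal [-1.1  6.2 -0.3] [-0.2 -0.1  4. ]
goal [-1.4  9.3 -0.3] [-0.2 -0.1  6. ]
goal [-1.8 12.4 -0.4] [-0.2 -0.   8. ]
goal [-2.2 15.5 -0.4] [-0.2 -0.  10. ]
goal [-2.8 18.6 -0.4] [-0.2 -0.  12. ]
goal [-3.6 21.7 -0.4] [-0.2 -0.  14. ]
goal [-4.4 24.7 -0.4] [-0.2 -0.  16. ]
```

Emit:
drive_tool(
  motion=[-0.5,3,0,0,0,2,5,-0.8,6.2,0,0,0,4,5,-1.2,9.3,0,0,0,6,5,-1.7,12.4,0,0,0,8,5,-2.2,15.5,0,0,0,10,5,-2.8,18.6,0,0,0,12,5,-3.6,21.7,0,0,0,14,5,-4.4,24.7,0,0,0,16,5],
)

```text
t: 11.68
tcp_pos: [0.4586, -0.1393, 0.083]
tool_rot: [0.338, 0.941, -0.001, -0.002]
force: [-2.5, 1.5, -0.8]
finger_gap: 0.102
```

```bash
python3 - <<'E'
from h import *
tq(3); arc(6,2)
E
```

```text
TQ [ 0.13   0.089 -2.799  1.706 -1.297] each [0.17 0.05 0.17] r 91.0 geo yaw -39.4 bar yaw -39.4 z 83.0 t 11.78 q6 -1.41 gap 0.107
yaw0 -39.4
goal [-1.   3.2 -0.6] [-0.2 -0.1  2. ]
goal [-1.2  6.3 -0.6] [-0.2 -0.1  4. ]
goal [-1.5  9.5 -0.7] [-0.2 -0.1  6. ]
goal [-1.9 12.6 -0.7] [-0.2 -0.1  8. ]
goal [-2.4 15.7 -0.7] [-0.2 -0.1 10. ]
goal [-3.  18.8 -0.7] [-0.2 -0.1 12. ]
```

Emit:
drive_tool(
  motion=[-0.5,3.2,-0.3,0,0,2,5,-0.8,6.3,-0.5,0,0,4,5,-1.2,8,-0.5,0,0,5,5,-1.2,8,-0.5,0,0,5,5],
)

```text
t: 12.28
tcp_pos: [0.464, -0.1334, 0.0832]
tool_rot: [0.378, 0.926, -0.001, -0.003]
force: [-2.8, 3.4, -1.3]
finger_gap: 0.107
```

```bash
python3 - <<'E'
from h import *
tq(3); arc(5,1)
E
```

```text
TQ [ 0.133  0.08  -3.761  2.861 -1.535] each [-0.02  0.16  0.26] r 90.9 geo yaw -44.4 bar yaw -44.4 z 83.3 t 12.38 q6 -1.30 gap 0.106
yaw0 -44.4
goal [-0.9  1.7 -0.3] [-0.2 -0.2  1. ]
goal [-1.   3.3 -0.3] [-0.2 -0.2  2. ]
goal [-1.   4.8 -0.4] [-0.2 -0.2  3. ]
goal [-1.1  6.4 -0.4] [-0.2 -0.2  4. ]
goal [-1.3  8.  -0.4] [-0.2 -0.2  5. ]
```

Emit:
drive_tool(
  motion=[-0.3,1.6,-0.2,0,0,1,5,-0.5,3.2,-0.3,0,0,2,5,-0.7,4.8,-0.3,0,0,3,5,-1,6.4,-0.3,0,0,4,5,-1.2,8,-0.3,0,0,5,5,-1.2,8,-0.3,0,0,5,5],
)

```text
t: 13.12
tcp_pos: [0.4699, -0.128, 0.0834]
tool_rot: [0.418, 0.908, -0.001, -0.003]
force: [-4.2, 3.3, -1.1]
finger_gap: 0.104
```

```bash
python3 - <<'E'
from h import *
tq(5)
E
```

```text
TQ [ 0.118  0.056 -3.971  3.599 -1.856] each [0.15 0.17 0.05 0.15 0.07] r 90.8 geo yaw -49.4 bar yaw -49.5 z 83.4 t 13.32 q6 -1.20 gap 0.107
```

Emit:
drive_tool(
  motion=[-0.1,1.6,0,0,0,1,5,-0.2,3.2,0,0,0,2,5,-0.3,4.8,0,0,0,3,5,-0.4,6.4,0,0,0,4,5,-0.5,8,0,0,0,5,5,-0.5,8,0,0,0,5,5],
)

```text
t: 14.08
tcp_pos: [0.4763, -0.123, 0.0833]
tool_rot: [0.458, 0.889, -0.001, -0.003]
force: [-4.0, 3.8, -1.5]
finger_gap: 0.106
```

```bash
python3 - <<'E'
from h import *
tq(5)
E
```

```text
TQ [ 0.121  0.016 -3.954  3.56  -1.719] each [0.12 0.15 0.11 0.15 0.08] r 90.9 geo yaw -54.5 bar yaw -54.5 z 83.3 t 14.28 q6 -1.10 gap 0.106
```

Emit:
drive_tool(
  motion=[-0.1,1.6,0,0,0,1,5,-0.2,3.2,0,0,0,2,5,-0.3,4.8,0,0,0,3,5,-0.4,6.4,0,0,0,4,5,-0.5,8,0,0,0,5,5,-0.5,8,0,0,0,5,5],
)

```text
t: 15.02
tcp_pos: [0.4831, -0.1186, 0.0832]
tool_rot: [0.497, 0.868, -0.001, -0.004]
force: [-3.6, 3.4, -2.0]
finger_gap: 0.103
```

```bash
python3 - <<'E'
from h import *
tq(5)
E
```

```text
TQ [ 0.124 -0.05  -4.178  3.352 -1.653] each [0.07 0.17 0.19 0.13 0.07] r 90.9 geo yaw -59.6 bar yaw -59.6 z 83.2 t 15.22 q6 -0.99 gap 0.104
```

Emit:
drive_tool(
  motion=[-0.1,1.6,0,0,0,1,5,-0.2,3.2,0,0,0,2,5,-0.3,4.8,0,0,0,3,5,-0.4,6.4,0,0,0,4,5,-0.5,8,0,0,0,5,5,-0.5,8,0,0,0,5,5],
)

```text
t: 15.98
tcp_pos: [0.4903, -0.1148, 0.0832]
tool_rot: [0.535, 0.845, -0.001, -0.004]
force: [-3.6, 3.1, -1.1]
finger_gap: 0.105
```

```bash
python3 - <<'E'
from h import *
tq(5)
E
```

```text
TQ [ 0.179 -0.048 -4.103  2.837 -1.759] each [0.12 0.12 0.27 0.17 0.22] r 90.9 geo yaw -64.8 bar yaw -64.6 z 83.2 t 16.18 q6 -0.89 gap 0.100
```

Emit:
drive_tool(
  motion=[-0.1,1.6,0,0,0,1,5,-0.2,3.2,0,0,0,2,5,-0.3,4.8,0,0,0,3,5,-0.3,4.8,0,0,0,3,5],
)

```text
t: 16.68
tcp_pos: [0.4945, -0.1129, 0.083]
tool_rot: [0.557, 0.831, -0.001, -0.004]
force: [-4.4, 2.4, -1.8]
finger_gap: 0.108
```

```bash
python3 - <<'E'
from h import *
tq(5)
E
```

```text
TQ [ 0.318 -0.018 -4.899  2.189 -1.881] each [0.28 0.38 0.38 0.33 0.22] r 90.9 geo yaw -67.6 bar yaw -67.7 z 83.0 t 16.88 q6 -0.83 gap 0.101
```

Home is being felt: torque has risen from 0.12 to 0.32 in 3°. I'll take two more small steps.

Emit:
drive_tool(
  motion=[-0.1,1.6,0,0,0,1,5,-0.2,3.2,0,0,0,2,5,-0.2,4,0,0,0,2.5,5,-0.2,4,0,0,0,2.5,5],
)

```text
t: 17.38
tcp_pos: [0.4972, -0.1117, 0.0828]
tool_rot: [0.574, 0.819, -0.002, -0.005]
force: [-7.0, 0.8, -1.8]
finger_gap: 0.108
```

```bash
python3 - <<'E'
from h import *
tq(5)
E
```

```text
TQ [ 0.68   0.185 -6.075  0.725 -1.268] each [0.75 0.64 0.68 0.63 0.7 ] r 91.0 geo yaw -69.5 bar yaw -70.1 z 82.8 t 17.57 q6 -0.78 gap 0.104
```

About 0.68 N m and rising steeply, so the collar is snugly bedded, and I'll stop here. Now I'll swing back into the middle of the play.

```bash
python3 - <<'E'
from h import *
arc(8,-3.75)
E
```

```text
yaw0 -70.1
goal [-1.2 -5.  -0.7] [-0.5 -0.3 -3.7]
goal [ -1.8 -10.8  -0.7] [-0.5 -0.3 -7.5]
goal [ -2.7 -16.6  -0.6] [ -0.5  -0.4 -11.2]
goal [ -4.1 -22.4  -0.6] [ -0.5  -0.4 -15. ]
goal [ -5.8 -28.   -0.6] [ -0.5  -0.4 -18.7]
goal [ -7.8 -33.5  -0.5] [ -0.5  -0.4 -22.5]
goal [-10.3 -38.9  -0.5] [ -0.5  -0.4 -26.2]
goal [-13.1 -44.1  -0.4] [ -0.4  -0.4 -30. ]
```

Emit:
drive_tool(
  motion=[-0.5,-5,0,0,0,-3.7,5,-1,-10.8,-0.3,0,0,-7.5,5,-2,-16.6,-0.5,0,0,-11.2,5,-3.5,-22.4,-0.5,0,0,-15,5,-5.2,-28,-0.5,0,0,-18.7,5,-7.3,-33.5,-0.5,0,0,-22.5,5,-9.8,-38.9,-0.5,0,0,-26.2,5,-12.5,-44.1,-0.5,0,0,-30,5],
)

```text
t: 18.58
tcp_pos: [0.4636, -0.1411, 0.0845]
tool_rot: [0.342, 0.94, -0.002, -0.001]
force: [-0.4, -0.4, -0.6]
finger_gap: 0.101
```

```bash
python3 - <<'E'
from h import *
tq(3);st()
t=manip.snapshot("top");s=manip.snapshot("side")
crop(s,255,135,305,175,14,"pics/s9.png"); crop(t,335,185,385,235,12,"pics/t9.png")
E
```

```text
TQ [ 0.046  0.03  -0.01  -0.237 -0.604] each [ 0.09  0.07 -0.01] r 86.7 geo yaw -40.3 bar yaw -40.2 z 84.4 t 18.68 q6 -1.39 gap 0.100
t18.68 tcp [ 463.  -140.9   84.4] xyaw 139.8 z [-0.004 -0.002 -1.   ] F [ 0.4  0.2 -0.2] M [0.04 0.02 0.02] gap 0.100 q6 -1.39
```

View pics/s9.png

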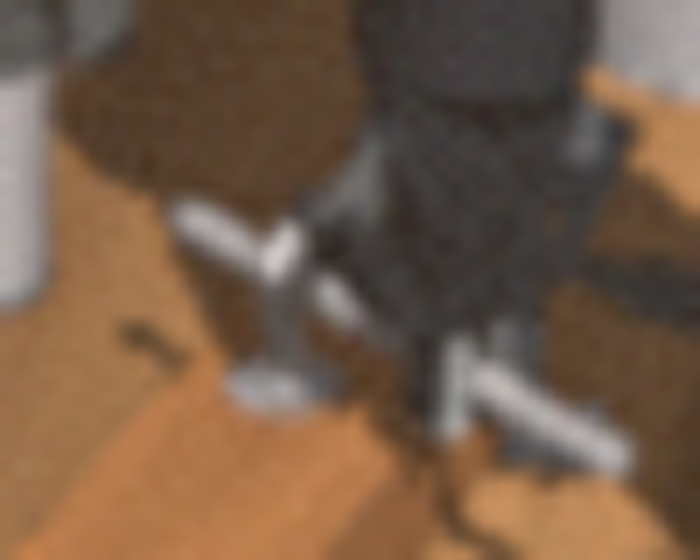

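View pics/t9.png

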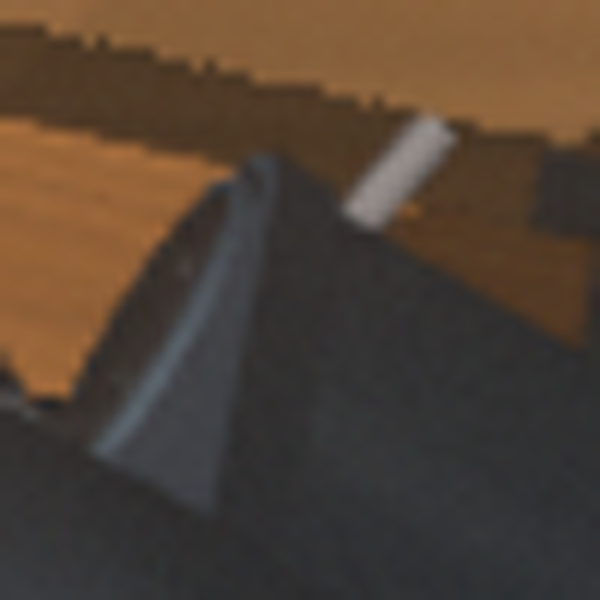

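The torque is back to zero, and both crops show the bar free in the loop (side crop: tip at (185,215), ring at (283,255)). I'll draw it out along its own axis.

Emit:
drive_tool(
  motion=[8,0,0,0,0,0,5,19,0,0,0,0,0,5,30,0,0,0,0,0,5,42,0,0,0,0,0,5,54,0,0,0,0,0,5,66,0,0,0,0,0,5,78,0,0,0,0,0,5,88,0,0,0,0,0,5],
)

```text
t: 19.77
tcp_pos: [0.3943, -0.0825, 0.0846]
tool_rot: [0.344, 0.939, -0.001, -0.003]
force: [-0.9, -0.6, -1.9]
finger_gap: 0.104
```

```bash
python3 - <<'E'
from h import *
st()
t=manip.snapshot("top");s=manip.snapshot("side")
crop(s,255,135,305,175,14,"pics/s10.png"); crop(t,335,185,385,235,12,"pics/t10.png")
E
```

```text
t19.77 tcp [394.3 -82.5  84.6] xyaw 139.8 z [-0.006 -0.001 -1.   ] F [-0.9 -0.6 -1.9] M [ 0.03  0.04 -0.05] gap 0.104 q6 -1.34
```

View pics/s10.png

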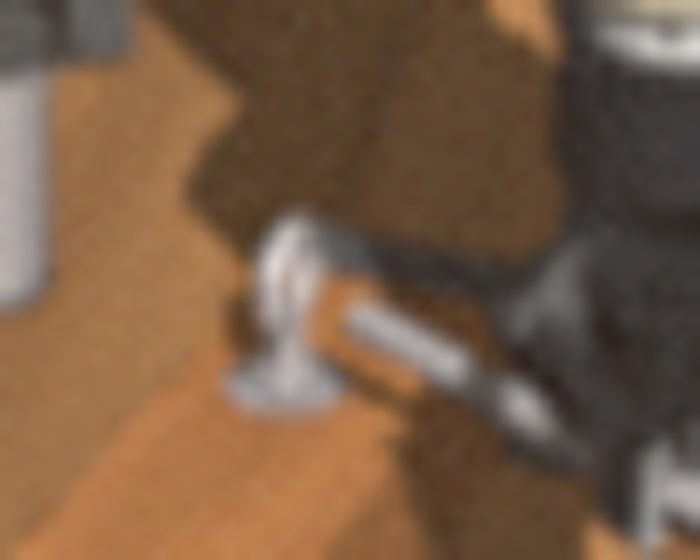

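View pics/t10.png

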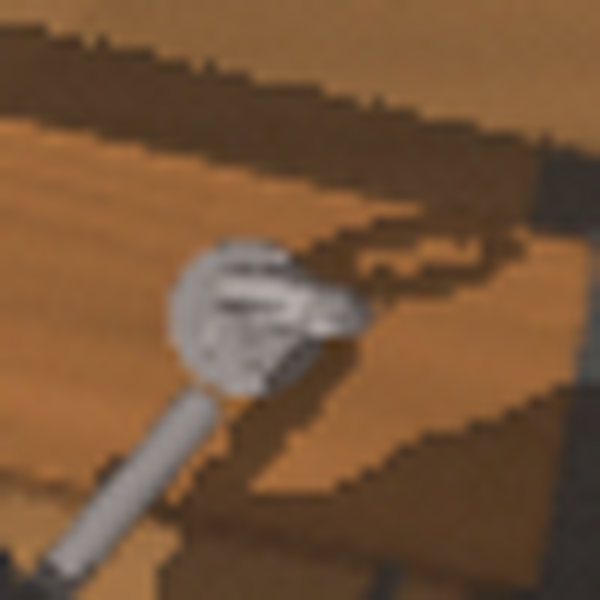

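The bar is out: top crop shows its tip at (205,392), and the ring now lies (215,285)-(365,315), so the hole yaw is about -12°, a turn of about 1.2 rad. I'll check whether the bar slipped in the grip.

```bash
python3 - <<'E'
from h import *
s=st(); t=manip.snapshot("top");sd=manip.snapshot("side")
P=lambda p,x0,y0,k,a,b,z: cast(p,x0+(a+.5)/k-.5,y0+(b+.5)/k-.5,z)
a=P(t,335,185,12,205,390,.103); b=P(t,335,185,12,62,565,.103); print(a,"yaw",np.degrees(np.arctan2(*(a-b)[1::-1])))
print(P(sd,255,135,14,348,308,.103))
y=np.radians(-40.2); print("pred tip",s['tcp_pos'][:2]+.145*np.array([np.cos(y),np.sin(y)]))
y=np.radians(-40.2)
goal([.394,-.0825,.165],139.8); goal([.5175,.1800,.165],165.1)
E
```

```text
t19.88 tcp [393.4 -82.   84.5] xyaw 139.8 z [-0.008  0.    -1.   ] F [ 0.4 -0.1 -1.2] M [0.02 0.01 0.06] gap 0.102 q6 -1.34
[ 0.50769852 -0.17326703  0.103     ] yaw -39.34831787670167
[ 0.50538508 -0.17790229  0.103     ]
pred tip [ 0.50417322 -0.17555966]
goal [  1.7  -0.7 -80.4] [-0.3 -0.2 -0. ]
goal [ 77.  279.5 -81.4] [ -0.2  -0.2 -25.3]
```

Emit:
drive_tool(
  motion=[5,0,-40,0,0,0,5,5,0,-80,0,0,0,5,15,40,-85,0,0,-4,5,28,90,-85,0,0,-9,5,41,140,-85,0,0,-14,5,54,190,-85,0,0,-19,5,67,240,-85,0,0,-25,5,77,279,-85,0,0,-25,5],
)

```text
t: 20.98
tcp_pos: [0.5186, 0.1816, 0.1686]
tool_rot: [0.132, 0.991, -0.001, -0.002]
force: [0.2, -0.3, -1.5]
finger_gap: 0.105
```

```bash
python3 - <<'E'
from h import *
st(); goal([.5175,.1800,.12],165.1)
E
```

```text
t20.98 tcp [518.6 181.6 168.6] xyaw 164.9 z [-0.004 -0.001 -1.   ] F [ 0.2 -0.3 -1.5] M [-0.    0.01  0.06] gap 0.105 q6 -1.17
goal [ 0.4 -1.7 48.6] [-0.1 -0.2 -0.2]
```

Emit:
drive_tool(
  motion=[0.4,-1.7,50,0,0,-0.2,5,0.4,-1.7,90,0,-0.4,-0.2,5,0.4,-1.7,100,0,-0.4,-0.2,5,0.4,-1.7,110,0,-0.4,-0.2,5,0.4,-1.7,110,0,-0.4,-0.2,5],
)

```text
t: 21.6
tcp_pos: [0.518, 0.1798, 0.0591]
tool_rot: [0.13, 0.991, -0.001, 0.002]
force: [-0.0, -0.5, -0.8]
finger_gap: 0.103
```

```bash
python3 - <<'E'
from h import *
st(); goal([.5175,.1800,.0316],165.1)
t=manip.snapshot("top");s=manip.snapshot("side")
crop(s,210,165,300,230,8,"pics/s11.png"); crop(t,205,150,275,250,6,"pics/t11.png")
E
```

```text
t21.60 tcp [518.  179.8  59.1] xyaw 165.0 z [ 0.004 -0.003 -1.   ] F [-0.  -0.5 -0.8] M [-0.04  0.04 -0.01] gap 0.103 q6 -1.17
goal [ 0.6  0.1 27.4] [-0.1  0.2 -0.1]
```

View pics/s11.png

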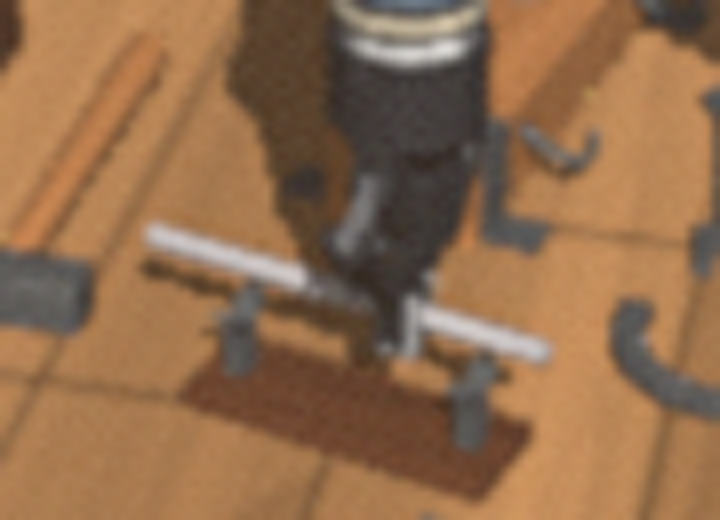

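View pics/t11.png

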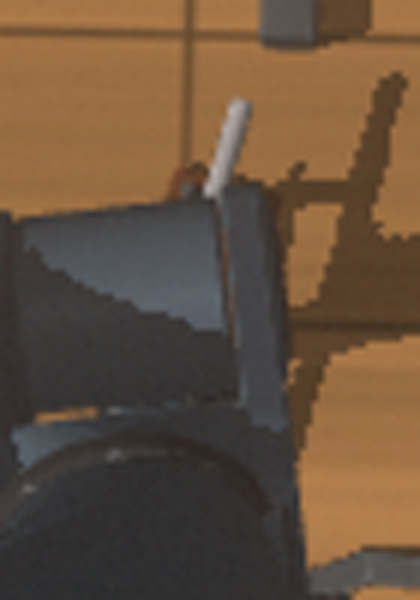

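The bar is level over the rest and in line with its two posts (side crop: bar (150,235)-(545,350), posts at (238,330) and (472,400)). I'll lower it gently.

Emit:
drive_tool(
  motion=[0.5,0,8,0,0.2,0,5,0.6,0.1,15,0,0.2,0,5,0.6,0.1,20,0,0.2,0,5,0.6,0.1,24,0,0.2,0,5,0.6,0.1,26,0,0.2,0,5,0.6,0.1,27,0,0.2,0,5],
)

```text
t: 22.45
tcp_pos: [0.5178, 0.1801, 0.0326]
tool_rot: [0.13, 0.991, -0.001, 0.001]
force: [0.1, -0.1, -0.3]
finger_gap: 0.102
```

```bash
python3 - <<'E'
from h import *
st(); goal([.5175,.1800,.0316],165.1)
s=manip.snapshot("side"); crop(s,210,165,300,230,8,"pics/s12.png"); st()
E
```

```text
t22.45 tcp [517.8 180.1  32.6] xyaw 165.0 z [ 0.001 -0.002 -1.   ] F [ 0.1 -0.1 -0.3] M [-0.05  0.06 -0.02] gap 0.102 q6 -1.18
goal [ 0.3 -0.2  1. ] [-0.1  0.1 -0.1]
t22.50 tcp [517.8 180.1  32.6] xyaw 165.0 z [ 0.001 -0.002 -1.   ] F [ 0.5 -0.3 -1.8] M [ 0.06  0.04 -0.02] gap 0.106 q6 -1.18
```

View pics/s12.png

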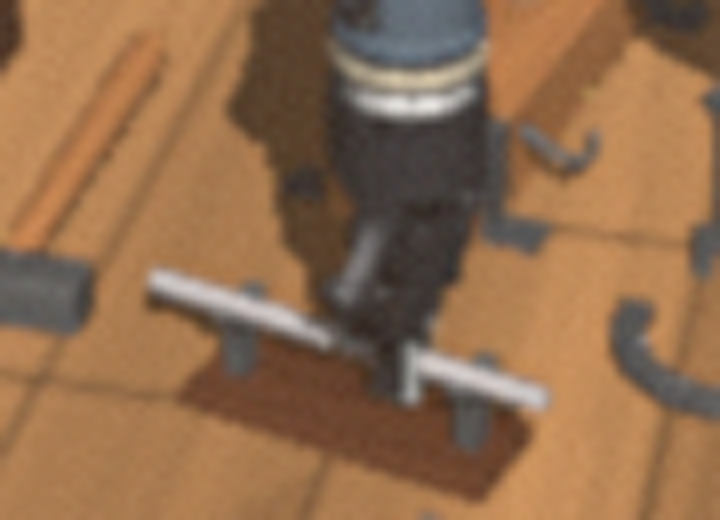

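It is about 1 mm above its seat. I'll go down a last bit, then open gradually.

Emit:
drive_tool(
  motion=[0.3,-0.1,1.2,0,0,0,5,0.3,-0.1,1.5,0,0,0,5,0.3,-0.1,1.5,0,0,0,5],
)

```text
t: 22.88
tcp_pos: [0.5178, 0.18, 0.0317]
tool_rot: [0.13, 0.992, -0.001, 0.001]
force: [-1.0, -1.6, 5.7]
finger_gap: 0.103
```

```bash
python3 - <<'E'
from h import *
st()
E
```

```text
t22.88 tcp [517.8 180.   31.7] xyaw 165.1 z [ 0.002 -0.002 -1.   ] F [-1.  -1.6  5.7] M [-0.19  0.14 -0.03] gap 0.103 q6 -1.18
```

It is seated (5.7 N upward). Now I'll release.

Emit:
drive_tool(
  motion=[0,0,-0.3,0,0,0,10,0,0,-0.3,0,0,0,14,0,0,-0.3,0,0,0,22,0,0,-0.3,0,0,0,40,0,0,-0.3,0,0,0,60,0,0,-0.3,0,0,0,60],
  force=20,
)

```text
t: 23.62
tcp_pos: [0.5178, 0.18, 0.032]
tool_rot: [0.13, 0.991, -0.001, 0.001]
force: [0.4, -1.2, -0.7]
finger_gap: 0.706
```

```bash
python3 - <<'E'
from h import *
st()
s=manip.snapshot("side"); crop(s,210,165,300,230,8,"pics/s13.png")
E
```

```text
t23.62 tcp [517.8 180.   32. ] xyaw 165.0 z [ 0.002 -0.002 -1.   ] F [ 0.4 -1.2 -0.7] M [0.05 0.02 0.02] gap 0.706 q6 -1.18
```

View pics/s13.png

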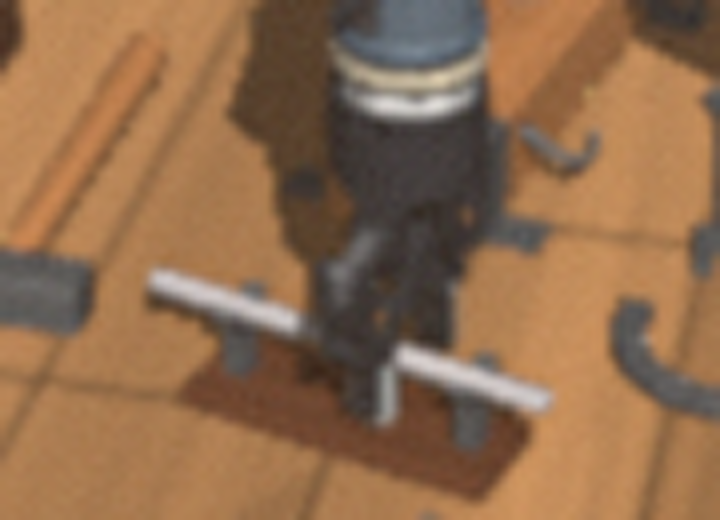

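The bar lies in both notches, (150,280)-(548,400), with the fingers open on either side. I'll lift straight up and away, then check.

Emit:
drive_tool(
  motion=[0,0,-20,0,0,0,60,0,0,-60,0,0,0,60,0,0,-110,0,0,0,60,30,40,-160,0,0,0,60,60,90,-190,0,0,0,60,90,140,-190,0,0,0,60,120,190,-190,0,0,0,60,120,190,-190,0,0,0,60],
)

```text
t: 24.68
tcp_pos: [0.4485, 0.3987, 0.2216]
tool_rot: [0.127, 0.992, 0.0, 0.001]
force: [0.9, -0.5, 0.4]
finger_gap: 0.703
```

```bash
python3 - <<'E'
from h import *
st()
t=manip.snapshot("top");s=manip.snapshot("side")
cv2.imwrite("pics/t_end.png",t['color'][:,:,::-1])
crop(s,210,135,300,230,7,"pics/s14.png"); crop(t,200,150,400,260,4,"pics/t14.png")
for nm,p,(x0,y0,x1,y1) in(("top",t,(220,160,255,245)),("side",s,(220,190,290,225))):
    hsv=cv2.cvtColor(p['color'][y0:y1,x0:x1],cv2.COLOR_RGB2HSV)
    m=((hsv[...,1]<55)&(hsv[...,2]>115)).astype(np.uint8)
    n,l,st_,ce=cv2.connectedComponentsWithStats(m); i=1+np.argmax(st_[1:,4])
    ys,xs=np.nonzero(l==i); print(nm,cv2.minAreaRect(np.c_[xs+x0,ys+y0].astype(np.float32)))
E
```

```text
t24.68 tcp [448.5 398.7 221.6] xyaw 165.4 z [ 0.003 -0.    -1.   ] F [ 0.9 -0.5  0.4] M [ 0.   -0.    0.02] gap 0.703 q6 -0.77
top ((241.25, 179.75001525878906), (2.8460497856140137, 23.400856018066406), 18.434946060180664)
side ((269.27923583984375, 211.4226531982422), (17.691699981689453, 7.985836982727051), 42.51044845581055)
```

View pics/s14.png

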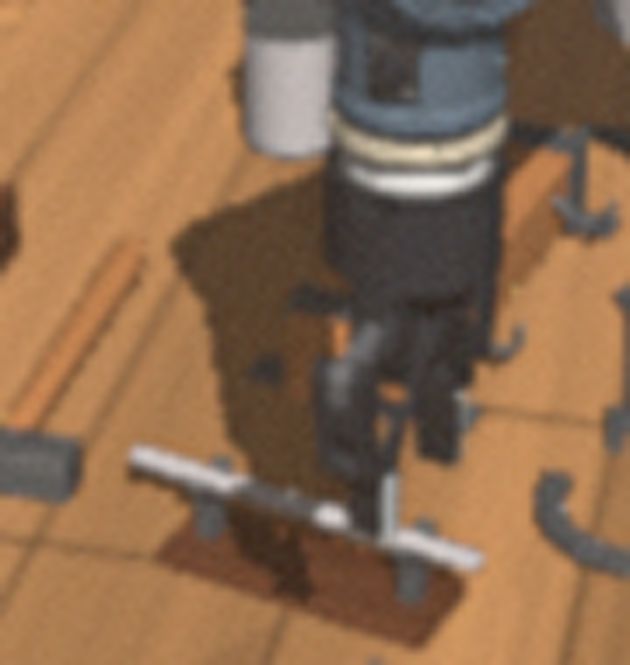

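View pics/t14.png

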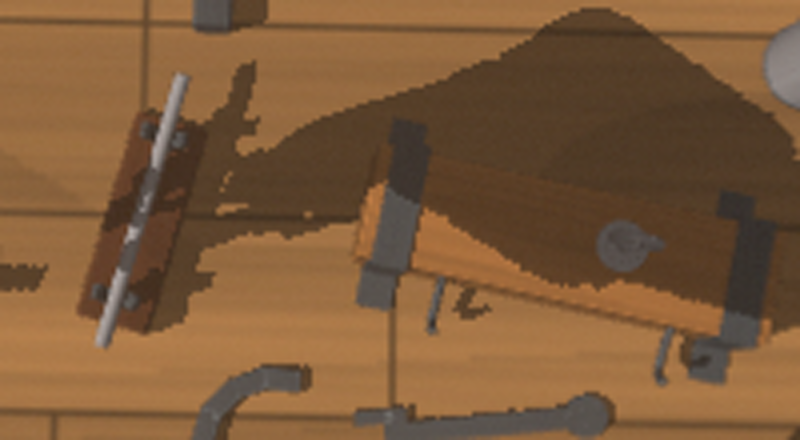

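View pics/t_end.png

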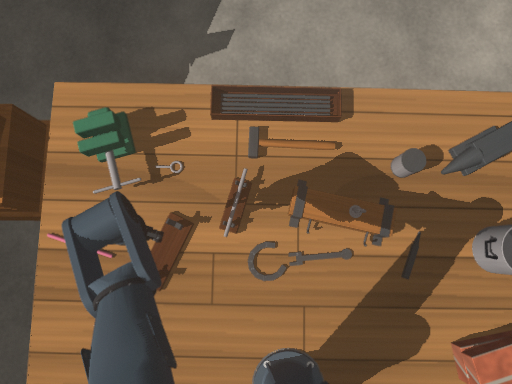

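The top view shows the bar back in the small rest, (245,169)-(225,236) as at the start. The other things are in their first places, the eye is at (356,211), and the arm is clear. I'll hand in.

```bash
python3 - <<'E'
from station import manip
print(manip.sign_off())
E
```

```text
the job is handed in; nothing more can be done
None
```

The eye is screwed home, the bar is back in its rest, and the job was handed in at about 24.7 s. It reports no verdict.

**What I did:** I gripped the bare steel bar 35 mm off its middle and slid it through the loop from the robot side. I then swung it clockwise about the eye. After swinging back into the play, I drew the bar out and laid it in the two notches of the small rest.

**Turning the eye:** Drag read about 0.12 N m and rose to 0.32 and then 0.68 N m near a bar yaw of -70°. I stopped there, under the 0.9 N m limit. The pictures show the hole axis turned about 1.2 rad in all, from 57° to roughly -12°. That is inside the stated 0.8 to 1.4 rad plus a little bedding.

**Last checks:** By eye, the bar's ends are at their starting pixels in the top view. Its seat was felt at 5.7 N on placing. The other loose things look unmoved.

**What disagreed or failed:**
- **Last joint:** it briefly read -2.86, against a stated range end of -2.85, at the first standoff. I backed off at once and inserted at another angle.
- **Last torque step:** it rose more than expected, by 0.36 N m where I expected about 0.13. The sensor noise is about 0.1 N m.
- **Final bar measurement:** the colour mask failed because the arm's shadow lay on the bar, so I judged its position by eye in both views.

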